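Show the rice cooker's steam cap to the inspection camera

TASK

Check the used rice cooker's steam cap: turn it anticlockwise (seen from above) by its finger bar until it stops, the bar in line with the two ribs on the collar, and lift it straight out of the lid. Hold it in the air before the upward-looking inspection camera, underside centred on the lens and squarely facing it, 70 mm from the lens, and finish while still holding it there motionless. Do not touch the camera or its stand, and leave the other things on the bench where they are.

Things in the scene. Friction and masses are not known exactly. Their poses are not given: they have to be found in the camera images.
- cap_bar (a point): Centre of the upright finger bar on top of the grey plastic steam cap in the rice cooker's lid. The bar is 52 mm long (cap's x), 14 mm wide (y), 38 mm tall (z, up). Below it is a disc 72 mm in diameter, its upper face 19 mm and lower face 25 mm below this point. Grip the bar across its width from above, fingertips just above the disc. The cap is loose (80 g) but held by a bayonet.
- cap_face (a point): Centre of the cap's round underside, 39 mm below cap_bar along the cap's z, with the cap's axes; this face is shown to the camera. It is the end of a hub 44 mm in diameter, 14 mm deep under the disc, with two lugs at its foot (61 mm tip to tip along the cap's x, 15 mm wide).
- collar (a point): Centre of the top face of the collar (94 mm in diameter, 182 mm above the bench) that holds the cap; fixed in the lid. x runs from the cooker's front to its back, z up. Two small ribs (8 mm wide, 5 mm high) on its rim at +x and -x mark the bar's open direction. The cap's disc lies on this face. The cooker is a white box 250 (x) by 220 (y) by 177 mm high, its middle 30 mm in front of this point.
- camera: Black inspection camera on a fixed stand. Origin: centre of the lens's front glass, 115 mm above the bench. Its z axis is the viewing direction: it points out of the lens, up and leaning 25 degrees from vertical towards the robot's side. Lens barrel 38 mm in diameter, 24 mm long; behind it a housing 50 x 56 x 32 mm. The stand below is a post on a round foot 110 mm in diameter.
- camera_stand: The camera's fixed stand, with the camera on it: origin at the centre of the underside of its round foot, on the bench.
- cup: Bystander: clear rice measuring cup, 68 mm in diameter, 75 mm tall; origin at its underside.
- screwdriver: Bystander: screwdriver lying on the bench; origin at its underside.
- kettle: Bystander: white electric kettle, 152 mm in diameter, 192 mm tall, handle to one side; origin at its underside.
- pot: Bystander: plain aluminium pot with two small side handles, 180 mm in diameter, 100 mm tall; origin at its underside.
- cap: The same steam cap, origin at the centre of its underside. It starts 0.8 to 1.4 rad clockwise (from above) of open, and cannot be lifted there. It turns easily, anticlockwise, to a hard stop; there its x axis is in line with the collar's x to about 0.05 rad and it lifts straight out, with about 0.1 rad of play in the slots.
There are look-alikes about, which are no part of the job. What is meant by the camera_stand is not red, and is the smaller of those in its own colour.

How it is judged:
On the way, in this order (a step that is already met when the one before it is completed fails the run):
1. the cap is turned open (its bar in line with the collar's ribs) while still seated (angle between the x axis of cap_bar and the x axis of collar, either way round below 0.22 rad and distance between cap_bar and collar below 0.031 m), for 0.1 s.
2. the cap is lifted out of the collar, in the fingers (distance between cap_bar and collar above 0.06 m and contact force between the fingers and cap above 1 N), for 0.1 s.
At the end, for the whole second after the job is handed in: Cap held motionless in the fingers, underside towards the lens, its centre 55 to 85 mm from the lens along the viewing axis and within 12 mm of it in the camera's x and y, axes within 0.16 rad, not touching the camera; each bystander within 30 mm of its start (z of cap_face in the frame of camera between 0.055 and 0.085 m and x of cap_face in the frame of camera between -0.012 and 0.012 m and y of cap_face in the frame of camera between -0.012 and 0.012 m and angle between the z axis of cap_bar and the z axis of camera, either way round below 0.16 rad and z of cap_bar in the frame of camera above 0.085 m and contact force between the fingers and cap above 1 N and linear speed of cap below 0.02 m/s and angular speed of cap below 0.2 rad/s and contact force between cap and camera_stand below 0.2 N and height (world z) of cap_face above 0.14 m and distance of each of cup, screwdriver, kettle, pot from where it was at the start of the episode below 0.03 m); the arm keeps its last pose, push and grip.
It fails at once if the camera or its stand is touched with more than 2 N (contact force between camera_stand and the arm above 2 N or contact force between camera_stand and the fingers above 2 N or contact force between camera_stand and cap above 2 N).
It fails at once if a bystander is moved by more than 30 mm (distance of any of cup, screwdriver, kettle, pot from where it was at the start of the episode above 0.03 m).
It also fails if it takes over 45 s, if anything falls off the work surface, if the arm or the gripper's body presses on something with over 40 N, if the wrist force passes 120 N, or if a joint passes its speed limit or range.

ROBOT

A 6-joint arm with a two-finger parallel gripper is mounted at the origin on the work surface. World frame = base frame: x ahead of the robot, y to its left, z up, the work surface at z = 0. Lengths are in m, angles in rad, forces in N, time in s.
With the tool pointing down it reaches from about 0.25 to 0.775 m from the base axis. Payload 4 kg.
Tool frame: the origin (TCP) lies on the centre line of the jaws, within the pads' length; the fingertips stand ctrl.tcp_to_tips ahead of it and the grasp point (between the pads) is the TCP (ctrl.tcp_to_tips is the distance from the TCP to the fingertips, in m); z points along the fingers, y is the direction in which the jaws open and shut (so a half turn about z gives the same grasp; the last joint's range is limited). The gripper opens to 94 mm and grips with 3 to 60 N. Pads are 16 mm wide; open, the fingers measure 119 mm over their backs; the gripper's body (75 mm by 177 mm) begins 78 mm behind the grasp point.
Start: joints at [-1.235, 0.087, 1.371, -0, 1.684, -0.103], TCP at [0.234, -0.498, 0.225] pointing down, gripper open.
Joint ranges: [-3.1, 3.1], [-0.76, 2.03], [0.27, 2.55], [-1.08, 4.22], [0.17, 2.65], [-2.57, 2.57]. Speed limits (rad/s): [2.79, 2.79, 3.14, 3.14, 3.14, 3.14].

INTERFACE

Orientations are given as a unit quaternion [x, y, z, w].
In Python, from station import ctrl gives the robot as it stands.
- The arm moves only by the tool carry_out, never from a script. Its argument "plan" is a list of rows, each a list of 6 numbers: the shift along the tool's x, y, z in m, then the turn, a rotation vector about the tool's x, y, z in degrees. In form: [[tx, ty, tz, wx, wy, wz], ...]. A call has 1 to 12 rows; each row is the pose to reach, as a shift and turn from the pose commanded when the call began, along the tool's axes at that moment; what a row does not reach only later rows make up. A row lasts 1/8 s, in which the tool goes at most 62.5 mm and 10.7 degrees, less where a joint would pass 70% of its speed; a pose out of reach is approached as far as the arm can. A call with a gripper value outside its range is refused whole. "fingers" is the closure in counts, from 0 (fully open) to 255 (shut), set as the call begins (left out, the last holds). The fingers move at their own pace and stop on an object; "grip_force" is the grip in N (left out, the last holds). Time passes only in rows, so rows that repeat a pose let the fingers close. It gives the time, the measured TCP pose, the force and the opening at its end, in the units of the state.
- ctrl.read_state(): the state, without advancing time (a new reading comes with each control period).
- ctrl.grab_frame(name): name is "scene" or "side" or "wrist"; returns the picture (400x640x3 uint8, red, green, blue); there is no depth.
- ctrl.calibration(name): a dict with "fov_y" (degrees; the focal length in pixels is half the picture's height over the tangent of half this angle, whatever the lens; pixels are square), "cx", "cy" (the principal point, pixels), "extrinsics" (4x4, takes a point from camera to world coordinates); the wrist camera has in their place "hand_eye" (4x4, takes a point from camera to tool coordinates, whose origin is the TCP and whose axes are the flange's). Camera axes: x right, y up, looking along -z (the intrinsics and any distortion apply to the point x, -y, -z); pixel columns grow to the right and rows downward; lengths in m; the calibration is good to about 2 mm. A picture is of the moment at which its call begins: read the wrist's pose just before it. calibration takes no time and is no camera call.
- ctrl.job_done(): hands the job in, once; it reports no verdict.
The state is a dict: "t": time; "joint_positions": joint angles; "qvel": joint speeds; "joint_efforts": joint torques, N m; "tcp_pos": TCP position; "eef_rot": TCP orientation; "contact_force": force on the tool from outside, world axes, zero at the start; "torque": the same for the moment, N m; "gripper_width": finger opening in m.
Only numpy, scipy, OpenCV 4.12 (cv2) and the standard library are available. Lean on these libraries where they do the work, as an engineer would, in place of code of your own. Each camera call takes 0.05 s, during which the arm holds its last target.

## Working session

There is one attempt and no reset: what is moved stays moved. The work goes in short steps, Python scripts to look and compute and a tool call to move; the robot and the scene stay as the last step left them, time stands still between calls to the robot, and variables do not carry over. Pictures are saved under pics/ and viewed, and the job is handed in when it is done.

Besides the shell and the picture viewer there is one more tool, called after "Request:" as name([rows], argument=value, ...), one row to a line, values as JSON. carry_out: Moves the arm, as the interface text tells. Its arguments: {"type":"object","properties":{"plan":{"type":"array","items":{"type":"array","items":{"type":"number"}}},"fingers":{"type":"number"},"grip_force":{"type":"number"}},"required":["plan"]}

```bash
ls; mkdir -p pics; python3 - <<'E'
from station import ctrl
import cv2,numpy as np
print(ctrl.read_state()); print(ctrl.tcp_to_tips)
for n in ["scene","side","wrist"]:
    im=ctrl.grab_frame(n); cv2.imwrite(f"pics/{n}0.png",im[:,:,::-1]); print(n,ctrl.calibration(n))
E
```

```text
pics
{'t': 0.0, 'joint_positions': array([-1.23511071e+00,  8.79574643e-02,  1.37223493e+00, -2.75210638e-05,
        1.68359828e+00, -1.03104583e-01]), 'qvel': array([ 0.00033841, -0.00118866, -0.00204818, -0.00054775, -0.00079462,
       -0.00125407]), 'joint_efforts': array([ 4.06194667e-04, -3.40183854e+01, -3.02424932e+01,  7.18571758e-02,
        3.31224524e-02, -1.74415250e-04]), 'tcp_pos': array([ 0.2334829 , -0.497425  ,  0.22331259]), 'eef_rot': array([ 9.76029023e-01,  2.17637632e-01, -1.41099037e-04, -1.09000094e-03]), 'contact_force': array([ 0.24603217,  0.57256071, -0.50309837]), 'torque': array([-0.01436798,  0.00072754, -0.05876408]), 'gripper_width': 0.09388625798943911}
0.019
scene {'fov_y': 52.14408408195952, 'cx': 320.33662712776754, 'cy': 204.1579890812268, 'extrinsics': array([[-0.7944516 , -0.3897799 ,  0.46574486,  1.24131388],
       [ 0.60714399, -0.49087224,  0.62483648,  0.93188158],
       [-0.01492748,  0.77917653,  0.62662676,  1.09559698],
       [ 0.        ,  0.        ,  0.        ,  1.        ]])}
side {'fov_y': 43.09450155997628, 'cx': 320.46375484020405, 'cy': 201.50616326852548, 'extrinsics': array([[ 0.9154312 ,  0.22988721, -0.33035978,  0.02039716],
       [-0.4024456 ,  0.51300863, -0.75819501, -1.18872642],
       [-0.00482192,  0.82702721,  0.56214121,  1.02145521],
       [ 0.        ,  0.        ,  0.        ,  1.        ]])}
wrist {'fov_y': 64.06012296835297, 'cx': 318.84231859686713, 'cy': 200.3090032043629, 'hand_eye': array([[ 7.60212955e-04,  9.62597010e-01,  2.70936187e-01,
         7.87895202e-02],
       [ 9.99999536e-01, -8.91975342e-04,  3.63185873e-04,
         1.66855832e-04],
       [ 5.91270034e-04,  2.70935785e-01, -9.62597242e-01,
        -1.59692199e-01],
       [ 0.00000000e+00,  0.00000000e+00,  0.00000000e+00,
         1.00000000e+00]])}
```

View pics/scene0.png

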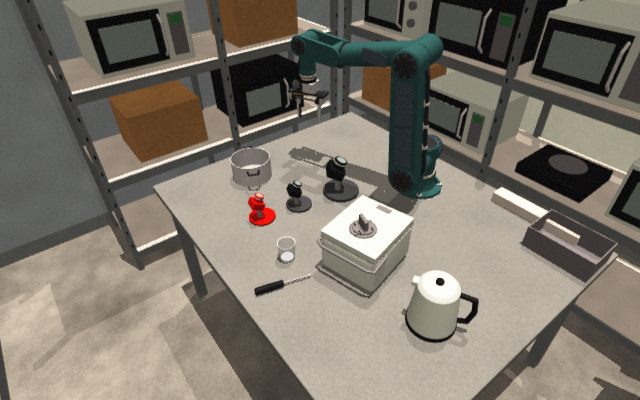

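View pics/side0.png

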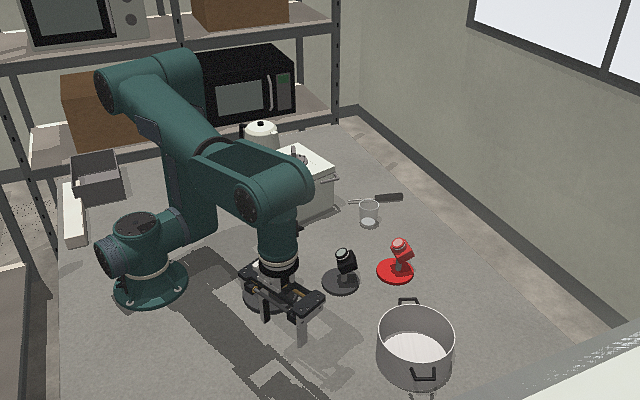

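View pics/wrist0.png

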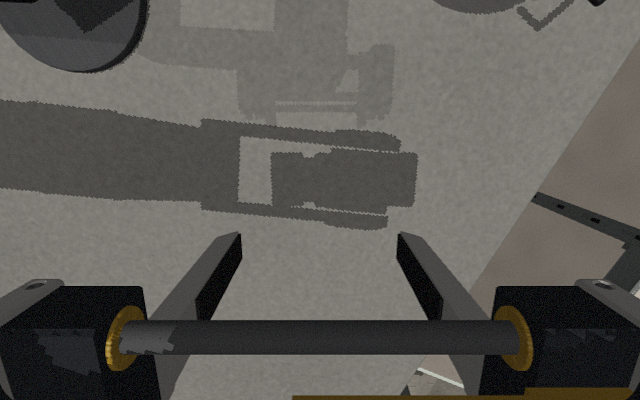

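Candidates for the camera stand in the scene view are small black (297,195), large black (340,180) and red (260,208). The description (not red, the smaller of its colour) picks the small black one, which is at (343,265) in the side view. The only cap is on the cooker at (363,226). I'll check these in close crops.

```bash
python3 - <<'E'
import cv2,numpy as np
s=cv2.imread("pics/scene0.png"); d=cv2.imread("pics/side0.png")
a=cv2.resize(s[150:230,240:370],None,fx=6,fy=6,interpolation=cv2.INTER_CUBIC)
cv2.imwrite("pics/c1.png",a)
a=cv2.resize(s[190:300,310:420],None,fx=5.4,fy=5.4,interpolation=cv2.INTER_CUBIC)
cv2.imwrite("pics/c2.png",a)
a=cv2.resize(d[230:300,310:420],None,fx=7,fy=7,interpolation=cv2.INTER_CUBIC)
cv2.imwrite("pics/c3.png",a)
E
```

```text
(no output)
```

View pics/c1.png

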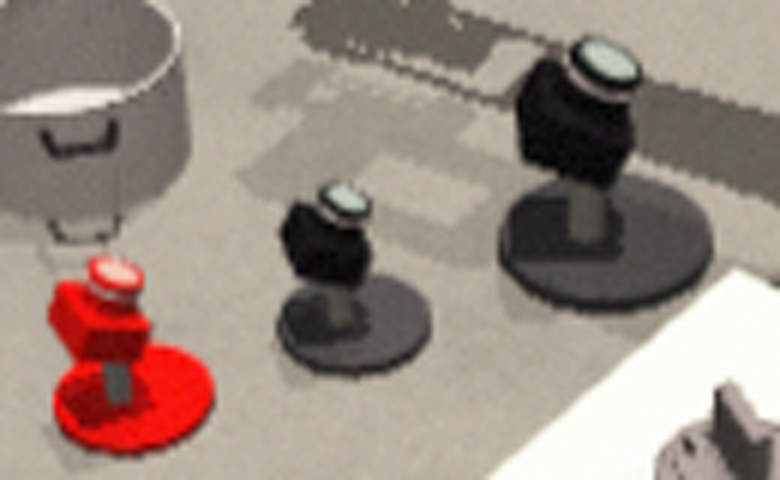

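View pics/c2.png

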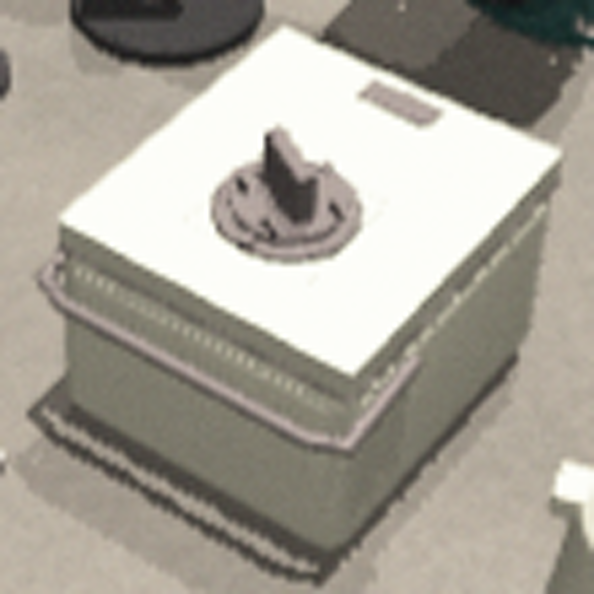

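View pics/c3.png

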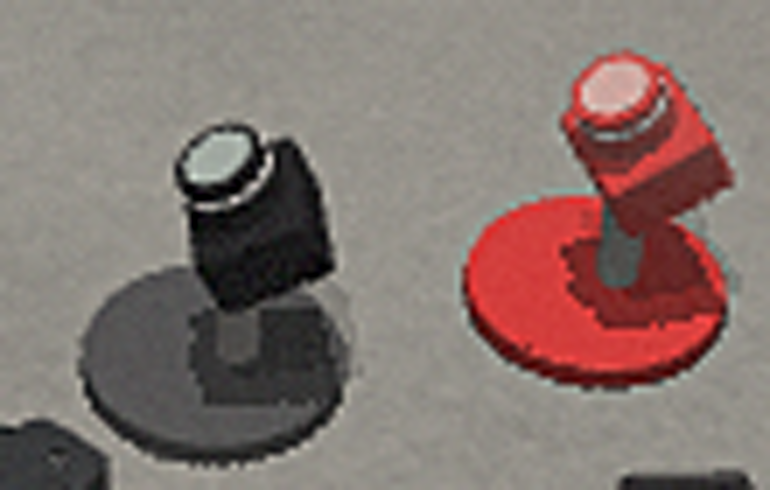

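```bash
cat > h.py <<'E'
import numpy as np, cv2
from scipy.spatial.transform import Rotation as R
from station import ctrl
def cam(n,st=None):
    c=ctrl.calibration(n); f=200/np.tan(np.radians(c["fov_y"])/2)
    if n=="wrist":
        T=np.eye(4);T[:3,:3]=R.from_quat(st["eef_rot"]).as_matrix();T[:3,3]=st["tcp_pos"]
        E=T@c["hand_eye"]
    else: E=c["extrinsics"]
    return f,c["cx"],c["cy"],np.array(E)
def ray(C,uv):
    f,cx,cy,E=C
    d=E[:3,:3]@np.array([(uv[0]-cx)/f,-(uv[1]-cy)/f,-1]); return E[:3,3],d/np.linalg.norm(d)
def onz(C,uv,z):
    o,d=ray(C,uv); return o+d*(z-o[2])/d[2]
def tri(rs):
    A=np.zeros((3,3));b=np.zeros(3)
    for o,d in rs:
        P=np.eye(3)-np.outer(d,d);A+=P;b+=P@o
    x=np.linalg.solve(A,b); return x,[np.linalg.norm((np.eye(3)-np.outer(d,d))@(x-o)) for o,d in rs]
def proj(C,p):
    f,cx,cy,E=C
    q=E[:3,:3].T@(np.asarray(p)-E[:3,3]); return np.array([cx-f*q[0]/q[2],cy+f*q[1]/q[2]])
E
python3 - <<'E'
from h import *
np.set_printoptions(precision=4,suppress=True)
S=cam("scene");D=cam("side")
c2=lambda x,y:(x/5.4+310-.4,y/5.4+190-.4)
c1=lambda x,y:(x/6+240-.4,y/6+150-.4)
c3=lambda x,y:(x/7+310-.4,y/7+230-.4)
print("collar",onz(S,c2(287,210),.182))
k=[onz(S,c2(*p),.177) for p in [(285,25),(560,150),(348,375),(60,220)]]
print(np.array(k),np.mean(k,0)); 
for i in range(4):
    v=k[(i+1)%4]-k[i]; print(np.linalg.norm(v),np.degrees(np.arctan2(v[1],v[0])))
print("bar ends top", onz(S,c2(278,127),.182+.038), onz(S,c2(309,185),.182+.038))
print("lens",tri([ray(S,c1(345,199)),ray(D,c3(220,160))]))
print("lens on z",onz(S,c1(345,199),.115),onz(D,c3(220,160),.115))
print("foot",onz(S,c1(354,322),.008),onz(D,c3(213,360),.008))
print("big lens",onz(S,c1(609,62),.115*1.36),"red",onz(D,c3(615,90),.115))
E
```

```text
collar [0.5303 0.2105 0.182 ]
[[0.4016 0.0659 0.177 ]
 [0.3527 0.2717 0.177 ]
 [0.5926 0.3316 0.177 ]
 [0.6419 0.1269 0.177 ]] [0.4972 0.1991 0.177 ]
0.2115212008269786 103.36248541496222
0.2472485364010192 14.008598007426698
0.21048171108652208 -76.46859793518195
0.24788291407327281 -165.7525543855535
bar ends top [0.5134 0.1806 0.22  ] [0.5348 0.2322 0.22  ]
lens (array([ 0.5031, -0.2178,  0.1143]), [np.float64(0.0015764642848136677), np.float64(0.001576464284813653)])
lens on z [ 0.5021 -0.2164  0.115 ] [ 0.504  -0.2195  0.115 ]
foot [ 0.5019 -0.2151  0.008 ] [ 0.503  -0.2193  0.008 ]
big lens [ 0.2931 -0.1872  0.1564] red [ 0.6695 -0.2451  0.115 ]
```

Request:
carry_out([
  [0,0,-0.06,0,0,0],
  [0.06,-0.02,-0.1,0,0,0],
  [0.36,-0.14,-0.1,0,0,0],
  [0.36,-0.14,-0.1,0,0,0],
  [0.36,-0.14,-0.1,0,0,0],
  [0.36,-0.14,-0.1,0,0,0],
  [0.36,-0.14,-0.1,0,0,0],
  [0.36,-0.14,-0.1,0,0,0],
  [0.36,-0.14,-0.1,0,0,0],
  [0.36,-0.14,-0.1,0,0,0],
])

```text
t: 1.4
tcp_pos: [0.4995, -0.2189, 0.3242]
eef_rot: [0.976, 0.217, -0.0, 0.0]
contact_force: [1.3, 0.3, 0.2]
gripper_width: 0.0939
```

```bash
python3 - <<'E'
from h import *
import pickle
st=ctrl.read_state(); im=ctrl.grab_frame("wrist"); print(st["t"],st["tcp_pos"],st["eef_rot"],abs(st["qvel"]).max())
cv2.imwrite("pics/w1.png",im[:,:,::-1]); pickle.dump(st,open("w1.pkl","wb"))
E
```

```text
1.4 [ 0.4994879  -0.21891791  0.32424299] [ 9.76128062e-01  2.17195323e-01 -4.40771854e-04  7.06934883e-05] 0.017454865750142153
```

View pics/w1.png

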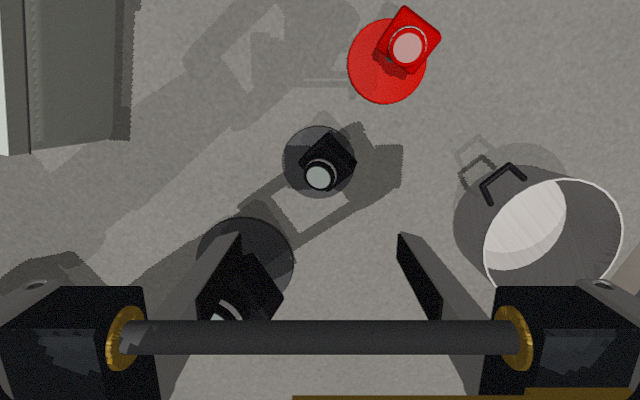

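```bash
python3 - <<'E'
import cv2
s=cv2.imread("pics/w1.png")
cv2.imwrite("pics/w1c.png",cv2.resize(cv2.convertScaleAbs(s[115:205,265:375],alpha=2,beta=20),None,fx=6.5,fy=6.5,interpolation=cv2.INTER_CUBIC))
E
```

```text
(no output)
```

View pics/w1c.png

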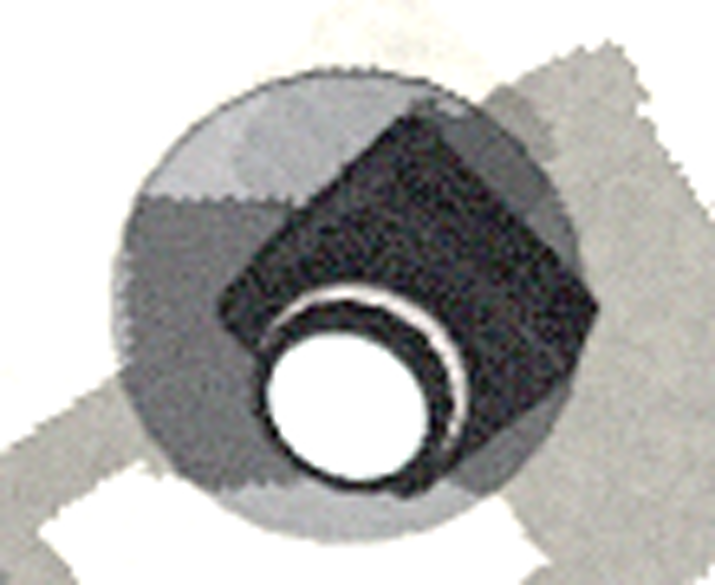

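```bash
python3 - <<'E'
from h import *
import pickle
np.set_printoptions(precision=4,suppress=True)
st=pickle.load(open("w1.pkl","rb"));W=cam("wrist",st)
c=lambda x,y:(x/6.5+265-.4,y/6.5+115-.4)
L=onz(W,c(347,408),.115);print("lens",L)
S=cam("scene");D=cam("side")
c1=lambda x,y:(x/6+240-.4,y/6+150-.4)
c3=lambda x,y:(x/7+310-.4,y/7+230-.4)
print("tri",tri([ray(S,c1(345,199)),ray(D,c3(220,160)),ray(W,c(347,408))]))
hi=[onz(W,c(415,105),.104),onz(W,c(598,305),.104)];lo=[onz(W,c(225,305),.082),onz(W,c(410,490),.082)]
v=hi[1]-hi[0];print(np.linalg.norm(v),np.degrees(np.arctan2(v[1],v[0])))
v=lo[1]-lo[0];print(np.linalg.norm(v),np.degrees(np.arctan2(v[1],v[0])))
F=sum(hi+lo)/4;d=L-F;print(F,d,np.degrees(np.arctan2(d[1],d[0])),np.linalg.norm(d))
u=(lo[0]+lo[1]-hi[0]-hi[1])/2;print(u,np.degrees(np.arctan2(u[1],u[0])))
print("foot",onz(W,c(348,305),.008))
E
```

```text
lens [ 0.5016 -0.2168  0.115 ]
tri (array([ 0.5025, -0.2175,  0.1144]), [np.float64(0.0009511198860447462), np.float64(0.0022027426593892664), np.float64(0.0012526621605941182)])
0.049416527040489724 -111.55278853215512
0.051786311897462745 -110.48215446164096
[ 0.5201 -0.2211  0.093 ] [-0.0186  0.0042  0.022 ] 167.17591295259513 0.029100672944080662
[-0.0509  0.0146 -0.022 ] 164.0395533515852
foot [ 0.5034 -0.2159  0.008 ]
```

Lens is at about (0.502, -0.217, 0.115), leaning towards about 161° yaw. Next I'll look at the cap from above.

Request:
carry_out([
  [0.21,-0.375,-0.02,0,0,0],
  [0.21,-0.375,-0.02,0,0,0],
  [0.21,-0.375,-0.02,0,0,0],
  [0.21,-0.375,-0.02,0,0,0],
  [0.21,-0.375,-0.02,0,0,0],
  [0.21,-0.375,-0.02,0,0,0],
  [0.21,-0.375,-0.02,0,0,0],
  [0.21,-0.375,-0.02,0,0,0],
  [0.21,-0.375,-0.02,0,0,0],
  [0.21,-0.375,-0.02,0,0,0],
  [0.21,-0.375,-0.02,0,0,0],
  [0.21,-0.375,-0.02,0,0,0],
])

```text
t: 2.95
tcp_pos: [0.531, 0.2095, 0.3446]
eef_rot: [0.976, 0.217, 0.0, 0.0]
contact_force: [-0.1, 1.2, 0.5]
gripper_width: 0.0943
```

```bash
python3 - <<'E'
from h import *
import pickle
st=ctrl.read_state(); im=ctrl.grab_frame("wrist"); print(st["t"],st["tcp_pos"],st["eef_rot"],st["joint_positions"],abs(st["qvel"]).max())
cv2.imwrite("pics/w2.png",im[:,:,::-1]); pickle.dump(st,open("w2.pkl","wb"))
C=cam("wrist",st);u=proj(C,[.5303,.2105,.19]);print(u)
x0,y0=int(u[0])-70,max(0,int(u[1])-52);print(x0,y0)
cv2.imwrite("pics/w2c.png",cv2.resize(im[y0:y0+105,x0:x0+140,::-1],None,fx=5.5,fy=5.5,interpolation=cv2.INTER_CUBIC))
E
```

```text
2.95 [0.53101656 0.20952226 0.34463385] [9.76197149e-01 2.16884984e-01 1.59147319e-04 6.20011117e-05] [ 2.76585826e-01  1.43717176e-01  1.07209273e+00 -1.51673386e-04
  1.92547216e+00  1.41008472e+00] 0.008216773704936892
[317.60017962 191.37736894]
247 139
```

View pics/w2.png

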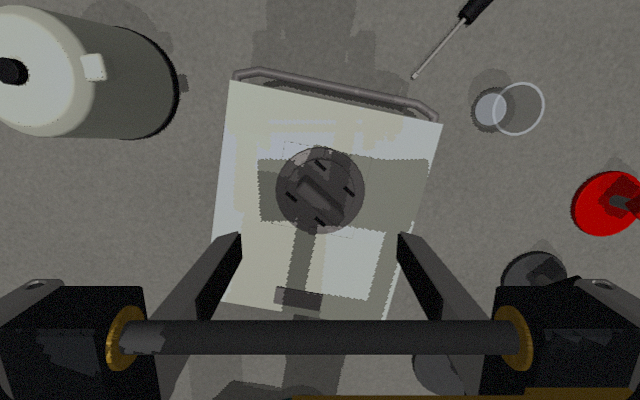

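View pics/w2c.png

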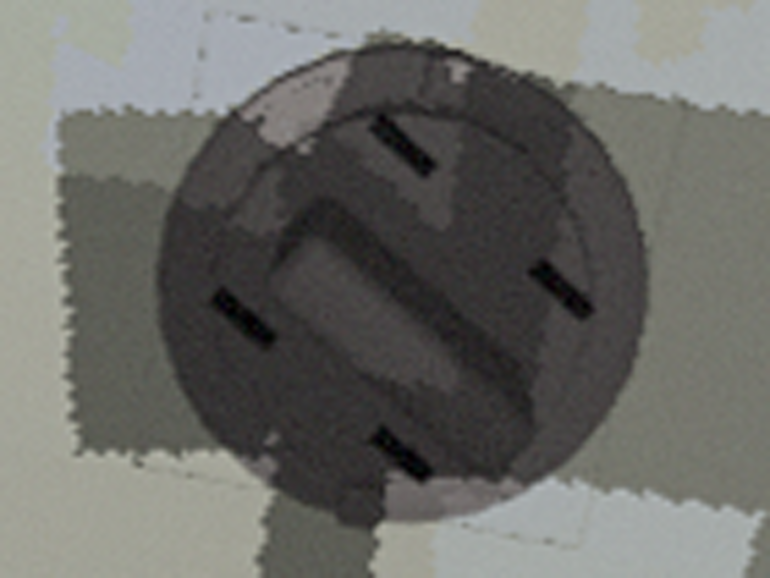

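The bar sits at about 66° yaw and the cooker's long axis at about 14°. That doesn't match "0.8–1.4 rad clockwise of open" straightforwardly, so I need to find the ribs themselves.

```bash
python3 - <<'E'
from h import *
s=cv2.imread("pics/w2.png")[139:244,247:387]
g=cv2.createCLAHE(4,(4,4)).apply(cv2.cvtColor(s,cv2.COLOR_BGR2GRAY))
cv2.imwrite("pics/w2e.png",cv2.resize(g,None,fx=5.5,fy=5.5,interpolation=cv2.INTER_CUBIC))
s=cv2.imread("pics/scene0.png")[205:245,340:390]
g=cv2.createCLAHE(2,(2,2)).apply(cv2.cvtColor(s,cv2.COLOR_BGR2GRAY))
cv2.imwrite("pics/s0e.png",cv2.resize(s,None,fx=14,fy=14,interpolation=cv2.INTER_CUBIC))
E
```

```text
(no output)
```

View pics/w2e.png

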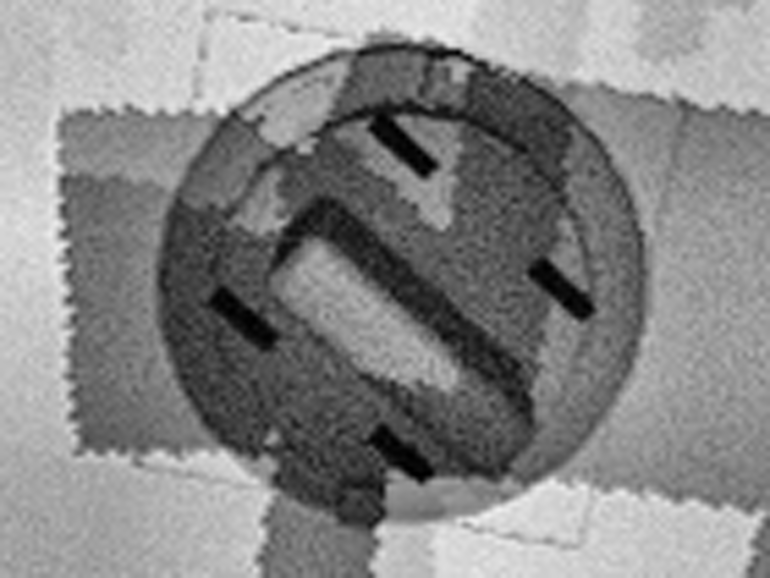

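View pics/s0e.png

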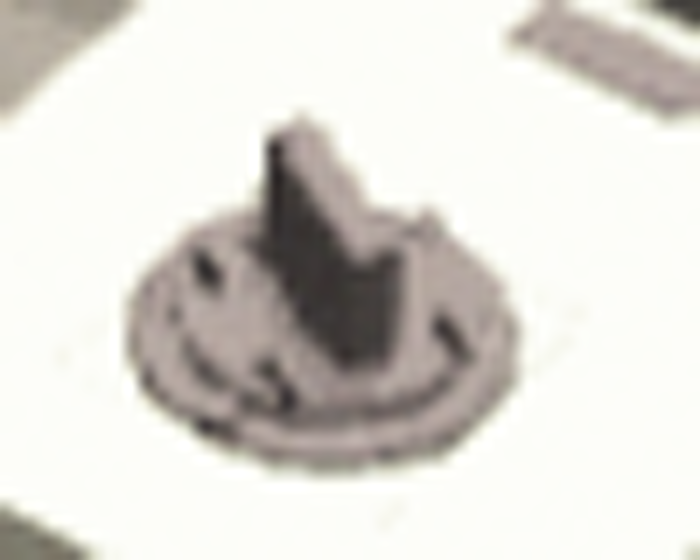

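```bash
python3 - <<'E'
from h import *
import pickle
np.set_printoptions(precision=4,suppress=True)
st=pickle.load(open("w2.pkl","rb"));W=cam("wrist",st);S=cam("scene")
c=lambda x,y:(x/5.5+247-.4,y/5.5+139-.4)
print(onz(W,c(403,282),.182))
r=[onz(W,c(445,72),.187),onz(W,c(360,500),.187)];print(r,np.mean(r,0));v=r[0]-r[1];print(np.degrees(np.arctan2(v[1],v[0])))
b=[onz(W,c(297,257),.226),onz(W,c(515,450),.226)];print(b,np.mean(b,0));v=b[0]-b[1];print(np.degrees(np.arctan2(v[1],v[0])),np.linalg.norm(v))
sl=[onz(W,c(*p),.188) for p in [(375,120),(435,172),(533,263),(592,315),(215,295),(273,343),(375,432),(430,475)]]
print("slots",np.mean(sl,0))
for i in range(0,8,2):
  v=sl[i]-sl[i+1];print(np.degrees(np.arctan2(v[1],v[0])))
print("scene collar",onz(S,(340+325/14-.4,205+340/14-.4),.184))
E
```

```text
[0.5309 0.2082 0.182 ]
[array([0.5704, 0.2184, 0.187 ]), array([0.4894, 0.1979, 0.187 ])] [0.5299 0.2082 0.187 ]
14.226299222756195
[array([0.5372, 0.2303, 0.226 ]), array([0.5224, 0.1837, 0.226 ])] [0.5298 0.207  0.226 ]
72.46692490352541 0.048904777064021916
slots [0.5285 0.207  0.188 ]
73.99765545789198
73.502136494136
73.92850525364985
75.52076482264819
scene collar [0.533  0.2137 0.184 ]
```

Request:
carry_out([
  [0,0,0,0,0,-10],
  [0,0,0.02,0,0,-20],
  [0,0,0.04,0,0,-30],
  [-0.0015,0.001,0.06,0,0,-40],
  [-0.0015,0.001,0.07,0,0,-49],
  [-0.0015,0.001,0.07,0,0,-49],
  [-0.0015,0.001,0.07,0,0,-49],
])

```text
t: 3.88
tcp_pos: [0.5302, 0.2089, 0.2752]
eef_rot: [0.799, 0.602, 0.0, 0.0]
contact_force: [0.3, -0.2, -0.1]
gripper_width: 0.0939
```

```bash
python3 - <<'E'
from h import *
import pickle
st=ctrl.read_state(); im=ctrl.grab_frame("wrist"); print(st["t"],st["tcp_pos"],R.from_quat(st["eef_rot"]).as_matrix(),st["joint_positions"])
cv2.imwrite("pics/w3.png",im[:,:,::-1]); pickle.dump(st,open("w3.pkl","wb"))
im=ctrl.grab_frame("scene");cv2.imwrite("pics/s3.png",im[:,:,::-1])
E
```

```text
3.875 [0.53016693 0.20894702 0.27516994] [[ 2.75419913e-01  9.61323401e-01  1.09103031e-03]
 [ 9.61323891e-01 -2.75420287e-01  2.05634376e-04]
 [ 4.98173019e-04  9.92197702e-04 -9.99999384e-01]] [ 2.75994071e-01  1.27084550e-01  1.22758163e+00 -1.01801879e-04
  1.78582070e+00  5.54999059e-01]
```

View pics/w3.png

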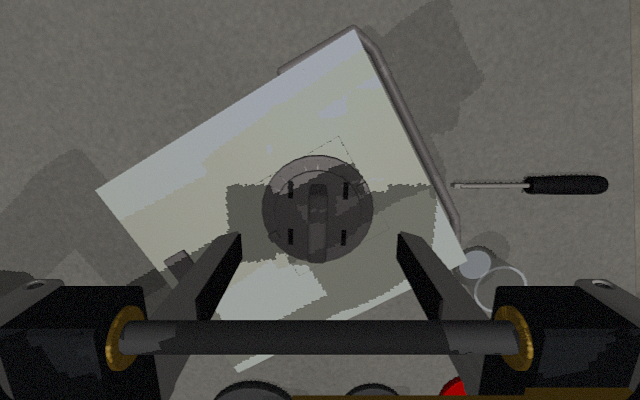

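```bash
python3 - <<'E'
from h import *
import pickle
np.set_printoptions(precision=4,suppress=True)
st=pickle.load(open("w3.pkl","rb"));W=cam("wrist",st)
print(onz(W,(317.5,208.5),.182), "slots",onz(W,(317.7,213.5),.188))
s=cv2.imread("pics/w3.png")[145:275,250:385]
g=cv2.createCLAHE(4,(3,3)).apply(cv2.cvtColor(s,cv2.COLOR_BGR2GRAY))
cv2.imwrite("pics/w3e.png",cv2.resize(g,None,fx=4.5,fy=4.5,interpolation=cv2.INTER_CUBIC))
E
```

```text
[0.5293 0.2099 0.182 ] slots [0.5289 0.2075 0.188 ]
```

View pics/w3e.png

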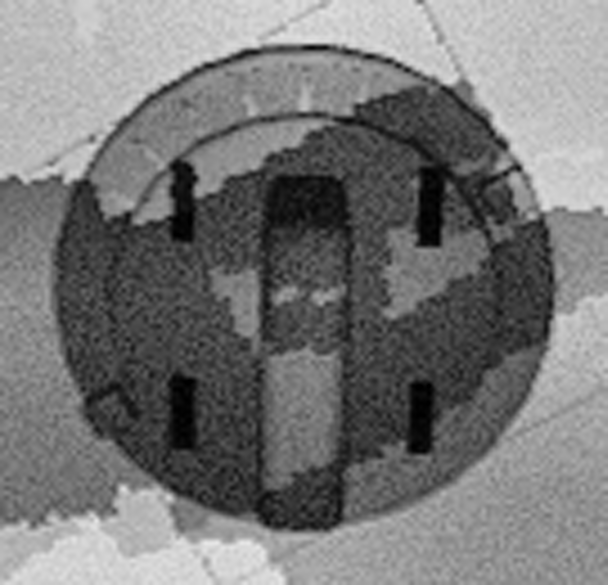

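Bar and jaws are aligned, and the ribs at crop (512,200) and (115,405) are plainly 60° from the bar. I'm descending to grip the bar.

Request:
carry_out([
  [-0.001,-0.001,0.03,0,0,0],
  [-0.001,-0.001,0.055,0,0,0],
  [-0.001,-0.001,0.064,0,0,0],
  [-0.001,-0.001,0.064,0,0,0],
  [-0.001,-0.001,0.064,0,0,0],
], fingers=0)

```text
t: 4.6
tcp_pos: [0.5294, 0.2084, 0.212]
eef_rot: [0.798, 0.603, 0.001, 0.001]
contact_force: [0.3, -0.7, 0.2]
gripper_width: 0.0942
```

Request:
carry_out([
  [0,0,0,0,0,0],
  [0,0,0,0,0,0],
  [0,0,0,0,0,0],
  [0,0,0,0,0,0],
  [0,0,0,0,0,0],
  [0,0,0,0,0,0],
], fingers=255, grip_force=20)

```text
t: 5.35
tcp_pos: [0.5287, 0.2082, 0.2104]
eef_rot: [0.798, 0.603, -0.0, 0.0]
contact_force: [1.3, 0.7, -0.3]
gripper_width: 0.0373
```

```bash
python3 - <<'E'
from h import *
st=ctrl.read_state(); print(st)
E
```

```text
{'t': 5.35, 'joint_positions': array([ 2.75464257e-01,  1.30940769e-01,  1.35052536e+00, -9.47956388e-05,
        1.66015122e+00,  5.52240246e-01]), 'qvel': array([-0.000126  ,  0.00057292, -0.00081118, -0.00161593, -0.00091033,
       -0.00218256]), 'joint_efforts': array([-3.27704856e-04, -3.58560848e+01, -3.02425933e+01,  7.09990505e-02,
       -2.44750507e-02,  1.81683440e-04]), 'tcp_pos': array([0.52870437, 0.20822317, 0.21041073]), 'eef_rot': array([ 7.97892191e-01,  6.02800173e-01, -2.86444702e-05,  3.95047420e-05]), 'contact_force': array([ 1.31613957,  0.74362374, -0.29742958]), 'torque': array([-0.02897313, -0.04814436, -0.01857752]), 'gripper_width': 0.03732766382891156}
```

Request:
carry_out([
  [0,0,0,0,0,0],
  [0,0,0,0,0,0],
  [0,0,0,0,0,0],
  [0,0,0,0,0,0],
])

```text
t: 5.85
tcp_pos: [0.5287, 0.2082, 0.2104]
eef_rot: [0.798, 0.603, -0.0, 0.0]
contact_force: [-0.6, -0.2, 0.4]
gripper_width: 0.0134
```

```bash
python3 - <<'E'
from h import *
st=ctrl.read_state(); print(st["gripper_width"],st["contact_force"],st["torque"])
E
```

```text
0.013413607814818219 [-0.57776667 -0.22926725  0.43146831] [-0.01218029 -0.01656639  0.00951614]
```

Request:
carry_out([
  [0,0,0,0,0,-4],
  [0,0,0,0,0,-8],
  [0,0,0,0,0,-12],
  [0,0,0,0,0,-12],
])

```text
t: 6.35
tcp_pos: [0.5287, 0.2082, 0.2104]
eef_rot: [0.731, 0.683, -0.0, 0.0]
contact_force: [0.3, 0.2, -0.3]
gripper_width: 0.0136
```

```bash
python3 - <<'E'
from h import *
st=ctrl.read_state(); print(st["gripper_width"],st["contact_force"],st["torque"],st["joint_efforts"],R.from_quat(st["eef_rot"]).as_matrix()[:,0])
im=ctrl.grab_frame("wrist");cv2.imwrite("pics/w4.png",im[:,:,::-1])
im=ctrl.grab_frame("scene");cv2.imwrite("pics/s4.png",cv2.resize(im[190:260,320:410,::-1],None,fx=7,fy=7,interpolation=cv2.INTER_CUBIC))
E
```

```text
0.013633414242948023 [ 0.32474859  0.17027772 -0.2692713 ] [-0.01273464 -0.04349566  0.03818009] [-2.75620655e-02 -3.58777142e+01 -3.02370322e+01  6.77922671e-02
  1.71980745e-02 -1.34837232e-01] [ 6.80825976e-02  9.97679682e-01 -1.10743488e-04]
```

View pics/w4.png

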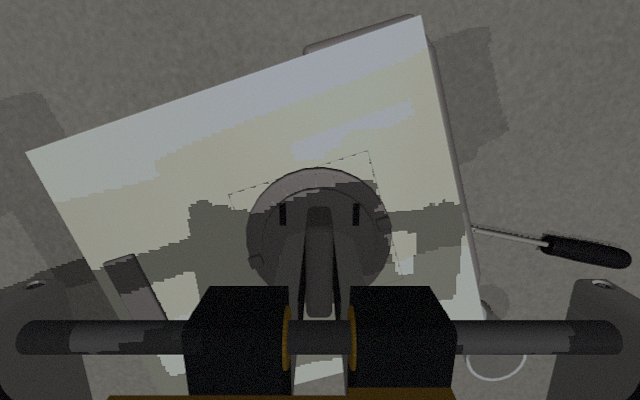

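Anticlockwise turning is free, torque is under 0.15 N m, and the cap's slots move with the fingers. Continuing.

Request:
carry_out([
  [0,0,0,0,0,-7],
  [0,0,0,0,0,-14],
  [0,0,0,0,0,-21],
  [0,0,0,0,0,-28],
  [0,0,0,0,0,-35],
  [0,0,0,0,0,-42],
  [0,0,0,0,0,-42],
])

```text
t: 7.32
tcp_pos: [0.5287, 0.2083, 0.2105]
eef_rot: [0.438, 0.899, 0.0, 0.0]
contact_force: [0.7, 0.6, -1.2]
gripper_width: 0.014
```

```bash
cat > look.py <<'E'
from h import *
import sys
st=ctrl.read_state(); x=R.from_quat(st["eef_rot"]).as_matrix()[:,0]
print(st["t"],st["tcp_pos"],st["gripper_width"],st["contact_force"],st["torque"],st["joint_positions"],"q6 effort",st["joint_efforts"][5],"yaw",np.degrees(np.arctan2(x[1],x[0])))
im=ctrl.grab_frame("wrist");cv2.imwrite("pics/%s.png"%sys.argv[1],im[:,:,::-1])
E
python3 look.py w5
```

```text
7.325 [0.52871422 0.20826921 0.21045151] 0.013962760897352508 [ 0.70922206  0.62503742 -1.22784184] [-0.02762174 -0.12794045 -0.03593614] [ 2.75511794e-01  1.30916165e-01  1.35047235e+00 -5.01766425e-05
  1.66013439e+00 -3.88163507e-01] q6 effort -0.24018826894462109 yaw 128.02553699915666
```

View pics/w5.png

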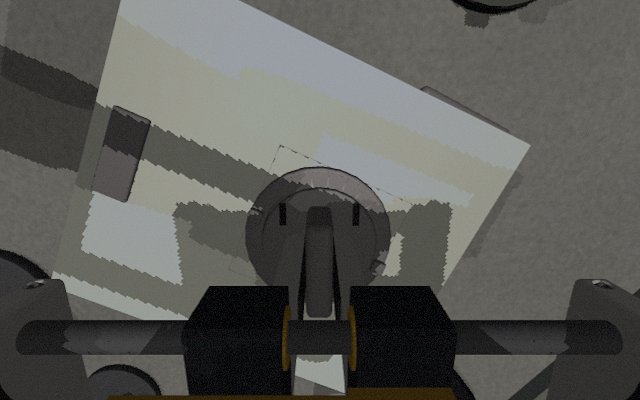

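Request:
carry_out([
  [0,0,0,0,0,-7],
  [0,0,0,0,0,-14],
  [0,0,0,0,0,-21],
  [0,0,0,0,0,-28],
  [0,0,0,0,0,-35],
  [0,0,0,0,0,-42],
  [0,0,0,0,0,-48],
  [0,0,0,0,0,-48],
])

```text
t: 8.38
tcp_pos: [0.5287, 0.2083, 0.2104]
eef_rot: [0.035, 0.999, 0.0, 0.0]
contact_force: [-0.5, 1.0, -0.6]
gripper_width: 0.0141
```

```bash
python3 look.py w6
```

```text
8.375 [0.52870758 0.2082537  0.21044732] 0.014130321434616944 [-0.54762414  0.99915573 -0.57286458] [ 0.15473416 -0.12974289 -0.00341169] [ 2.75446111e-01  1.30915925e-01  1.35048088e+00  2.25710004e-05
  1.66016760e+00 -1.22511953e+00] q6 effort -0.19810413010418415 yaw 175.976193331124
```

View pics/w6.png

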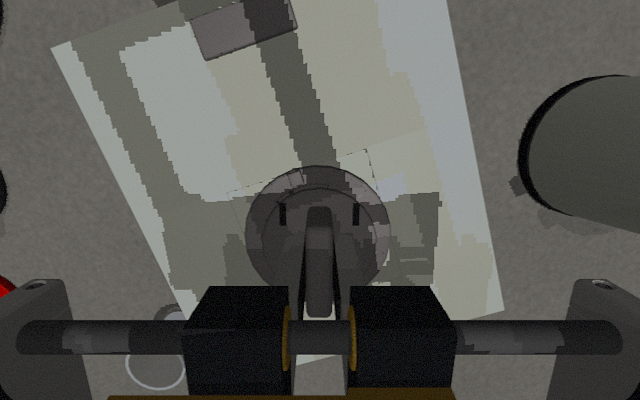

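Request:
carry_out([
  [0,0,0,0,0,-5],
  [0,0,0,0,0,-10],
  [0,0,0,0,0,-14],
  [0,0,0,0,0,-17],
  [0,0,0,0,0,-17],
])

```text
t: 9.05
tcp_pos: [0.5287, 0.2082, 0.2104]
eef_rot: [-0.113, 0.994, -0.0, -0.0]
contact_force: [-0.1, -0.3, 0.1]
gripper_width: 0.0139
```

```bash
python3 look.py w7
```

```text
9.05 [0.52866304 0.20823372 0.21043191] 0.013923854935181744 [-0.08427163 -0.27721816  0.0535572 ] [ 0.10921108 -0.16243284 -0.00464457] [ 2.75484112e-01  1.30892295e-01  1.35053765e+00 -6.40196464e-05
  1.66023630e+00 -1.52218142e+00] q6 effort -0.09333117166534066 yaw -167.00167968494483
```

View pics/w7.png

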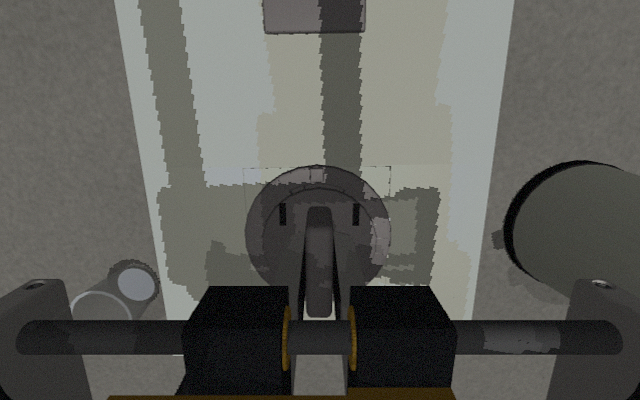

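Request:
carry_out([
  [0,0,0,0,0,-1.5],
  [0,0,0,0,0,-3],
  [0,0,0,0,0,-3],
])

```text
t: 9.48
tcp_pos: [0.5291, 0.2076, 0.2105]
eef_rot: [-0.14, 0.99, -0.001, 0.0]
contact_force: [1.8, -2.6, -0.8]
gripper_width: 0.014
```

```bash
python3 look.py w8
```

```text
9.475 [0.52907752 0.20760235 0.21051548] 0.01400682549957605 [ 1.79940655 -2.56701464 -0.83485417] [-0.30781592 -0.45360045 -0.06634877] [ 2.75011820e-01  1.30932748e-01  1.35032836e+00 -1.43598036e-03
  1.65988259e+00 -1.57695310e+00] q6 effort -0.11137696914374828 yaw -163.89754681053583
```

Request:
carry_out([
  [0,0,0,0,0,-2],
  [0,0,0,0,0,-3],
  [0,0,0,0,0,-3],
])

```text
t: 9.9
tcp_pos: [0.5291, 0.2076, 0.2105]
eef_rot: [-0.166, 0.986, -0.001, 0.0]
contact_force: [2.5, -4.6, 0.7]
gripper_width: 0.014
```

```bash
python3 look.py w9; python3 -c "
import cv2
for n in ['w9','w7']:
    s=cv2.imread('pics/%s.png'%n)[155:290,240:400]
    g=cv2.createCLAHE(4,(3,3)).apply(cv2.cvtColor(s,cv2.COLOR_BGR2GRAY))
    cv2.imwrite('pics/%se.png'%n,cv2.resize(g,None,fx=4,fy=4,interpolation=cv2.INTER_CUBIC))
"
```

```text
9.9 [0.52909008 0.2076112  0.2105377 ] 0.014039209155328941 [ 2.48233845 -4.59071922  0.67405855] [-0.77502391 -0.61992917 -0.53657512] [ 2.74916285e-01  1.30905427e-01  1.35031486e+00 -1.25693994e-03
  1.65986610e+00 -1.62907669e+00] q6 effort -0.5338862165808678 yaw -160.9156469120605
```

View pics/w9e.png

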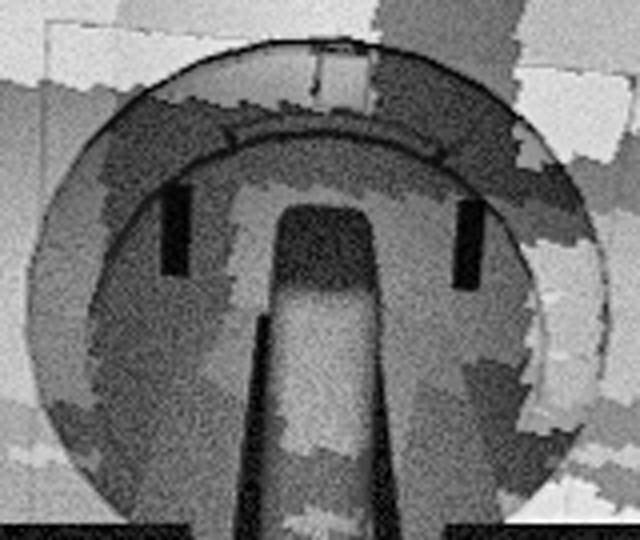

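View pics/w7e.png

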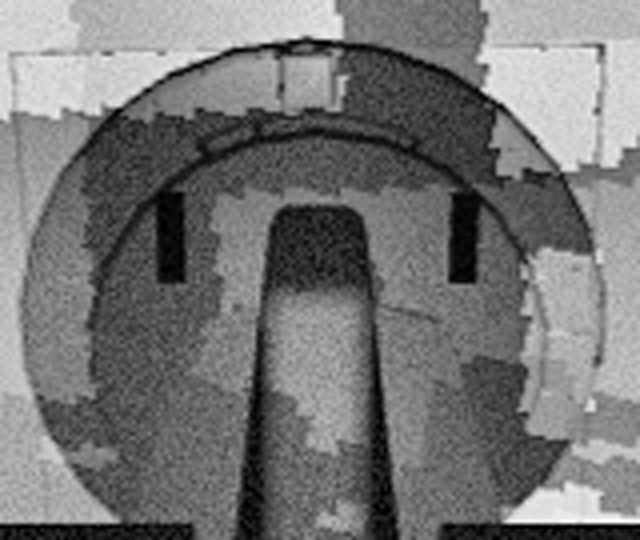

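The cap reached its stop. Torque rose to 0.54 N m and the cap's slots lag the fingers by about 3°, at roughly 196°, against ribs at 194°. I'll relax the twist, firm the grip and lift slowly.

Request:
carry_out([
  [0,0,0,0,0,2],
  [0,0,0,0,0,4],
  [0,0,0,0,0,4],
  [0,0,0,0,0,4],
], grip_force=40)

```text
t: 10.45
tcp_pos: [0.5288, 0.2081, 0.2105]
eef_rot: [-0.132, 0.991, -0.0, 0.0]
contact_force: [2.6, -3.8, -0.5]
gripper_width: 0.0137
```

```bash
python3 look.py w10
```

```text
10.45 [0.52877388 0.20813533 0.21048566] 0.013726145353654353 [ 2.58976791 -3.84152457 -0.51332507] [-0.74153063 -0.67462974 -0.12435946] [ 2.75480730e-01  1.30880244e-01  1.35044511e+00 -4.36139647e-04
  1.66010195e+00 -1.56005526e+00] q6 effort -0.16344042029231787 yaw -164.83376316671672
```

Request:
carry_out([
  [0,0,-0.004,0,0,0],
  [0,0,-0.008,0,0,0],
  [0,0,-0.012,0,0,0],
  [0,0,-0.012,0,0,0],
])

```text
t: 11.0
tcp_pos: [0.5281, 0.2091, 0.2233]
eef_rot: [-0.132, 0.991, 0.001, -0.0]
contact_force: [-1.0, -1.1, 0.2]
gripper_width: 0.014
```

```bash
python3 look.py w11
```

```text
11.0 [0.528126   0.20909307 0.22325456] 0.014010341723165566 [-0.99202292 -1.09968218  0.20539457] [-0.17649488  0.15589569  0.02031924] [ 2.76212007e-01  1.27627783e-01  1.32890577e+00  1.64066269e-03
  1.68518409e+00 -1.55983297e+00] q6 effort 0.01709551317617297 yaw -164.79164157067328
```

View pics/w11.png

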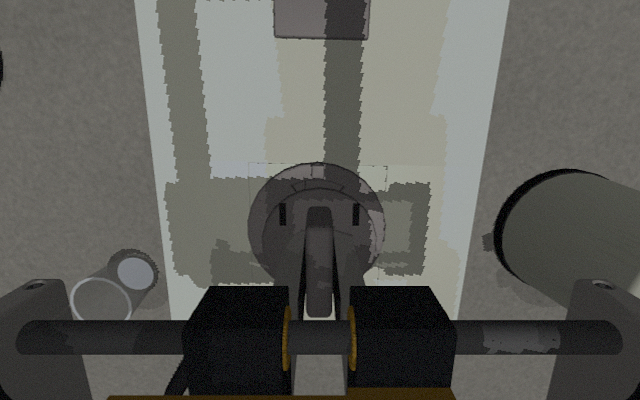

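Low force, and the slots stay fixed relative to the fingers, so the cap is rising with them. Lifting on.

Request:
carry_out([
  [0,0,-0.008,0,0,0],
  [0,0,-0.02,0,0,0],
  [0,0,-0.035,0,0,0],
  [0,0,-0.05,0,0,0],
  [0,0,-0.07,0,0,0],
  [0,0,-0.09,0,0,0],
  [0,0,-0.105,0,0,0],
  [0,0,-0.11,0,0,0],
  [0,0,-0.11,0,0,0],
])

```text
t: 12.18
tcp_pos: [0.5288, 0.2083, 0.3325]
eef_rot: [-0.132, 0.991, -0.0, 0.0]
contact_force: [-0.4, -0.3, -0.2]
gripper_width: 0.0139
```

```bash
python3 look.py w12; python3 - <<'E'
from h import *
im=ctrl.grab_frame("side");cv2.imwrite("pics/d12.png",im[:,:,::-1])
st=ctrl.read_state()
np.set_printoptions(precision=4,suppress=True)
M=R.from_quat(st["eef_rot"]).as_matrix();p=st["tcp_pos"]
a=np.radians(161);t=np.radians(25);c=np.array([np.sin(t)*np.cos(a),np.sin(t)*np.sin(a),np.cos(t)])
L=np.array([.502,-.217,.115])
z=-c
for yaw in (195,150,130):
    x=np.array([np.cos(np.radians(yaw)),np.sin(np.radians(yaw)),0]);x-=x@z*z;x/=np.linalg.norm(x);T=np.column_stack([x,np.cross(z,x),z])
    print(yaw,"rotvec",np.degrees(R.from_matrix(M.T@T).as_rotvec()),"shift",M.T@(L+.1145*c-p),"pre",M.T@(L+.1845*c-p))
E
```

```text
12.175 [0.52879169 0.2082764  0.33254838] 0.013888704860697095 [-0.37165914 -0.3008894  -0.16416832] [ 0.12151033 -0.14874396  0.0295519 ] [ 2.75499478e-01  1.33957296e-01  1.10700587e+00 -7.57167082e-05
  1.90042964e+00 -1.55959998e+00] q6 effort 0.0005422252615971956 yaw -164.85795026558858
195 rotvec [ 14.4801 -20.474   -2.463 ] shift [ 0.1765 -0.3763  0.1131] pre [ 0.2011 -0.3597  0.0497]
150 rotvec [  4.8659 -25.2964  45.5031] shift [ 0.1765 -0.3763  0.1131] pre [ 0.2011 -0.3597  0.0497]
130 rotvec [  0.0784 -26.5743  66.5621] shift [ 0.1765 -0.3763  0.1131] pre [ 0.2011 -0.3597  0.0497]
```

View pics/w12.png

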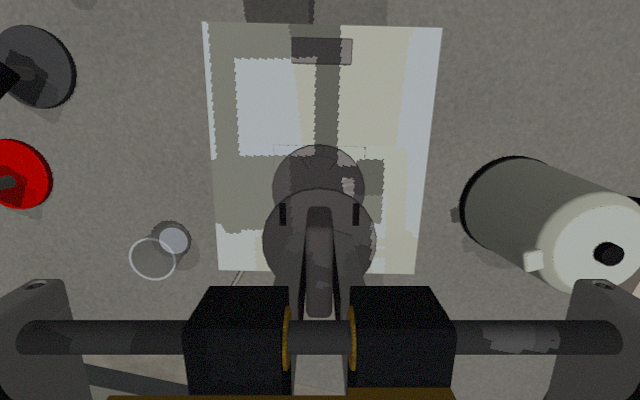

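View pics/d12.png

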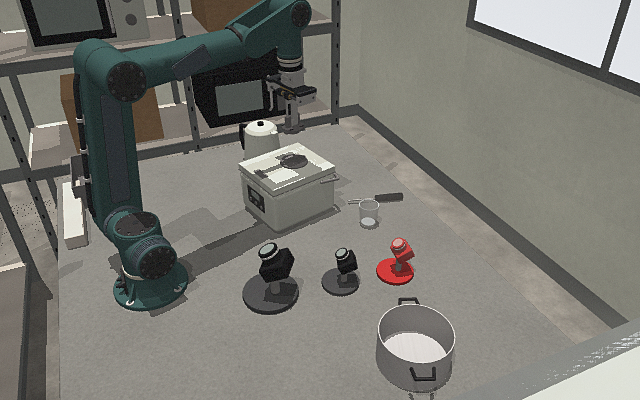

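Cap is out and held firmly. Transit to a pre-pose above the inspection camera, turning on the way.

Request:
carry_out([
  [0.015,-0.026,0,0,0,0],
  [0.04,-0.072,0,0,0,0],
  [0.066,-0.118,0,0.5,-2.5,4.5],
  [0.092,-0.164,0,1,-5.1,9.1],
  [0.117,-0.21,0,1.7,-8.9,15.9],
  [0.142,-0.256,0,2.4,-12.7,22.8],
  [0.168,-0.302,0.01,3.2,-16.4,29.6],
  [0.186,-0.334,0.02,3.9,-20.2,36.4],
  [0.198,-0.354,0.03,4.6,-24,43.2],
  [0.201,-0.36,0.04,4.9,-25.3,45.5],
  [0.201,-0.36,0.05,4.9,-25.3,45.5],
  [0.201,-0.36,0.05,4.9,-25.3,45.5],
])

```text
t: 13.78
tcp_pos: [0.4283, -0.1911, 0.2809]
eef_rot: [0.262, 0.941, -0.012, 0.215]
contact_force: [-0.5, -1.3, 0.5]
gripper_width: 0.0136
```

```bash
python3 look.py w13; python3 - <<'E'
from h import *
np.set_printoptions(precision=4,suppress=True)
st=ctrl.read_state();print(R.from_quat(st["eef_rot"]).as_matrix()[:,2])
for n in("scene","side"):
    im=ctrl.grab_frame(n);cv2.imwrite(f"pics/{n}13.png",im[:,:,::-1])
im=cv2.imread("pics/scene13.png")[110:220,230:370];im2=cv2.imread("pics/side13.png")[170:310,270:410]
cv2.imwrite("pics/a13.png",np.hstack([cv2.resize(im,(509,400),interpolation=cv2.INTER_CUBIC),cv2.resize(im2,(400,400),interpolation=cv2.INTER_CUBIC)])[:,:800] if 0 else cv2.resize(im,None,fx=5,fy=5,interpolation=cv2.INTER_CUBIC))
cv2.imwrite("pics/b13.png",cv2.resize(im2,None,fx=4.2,fy=4.2,interpolation=cv2.INTER_CUBIC))
E
```

```text
13.775 [ 0.42834479 -0.19113689  0.28085784] 0.013578397139757994 [-0.54711574 -1.33750482  0.47804817] [0.0960301  0.10502324 0.00172839] [-0.63069752 -0.4227377   1.75637684  0.12792264  1.39194827 -1.65542361] q6 effort -0.005561825382756069 yaw 147.71576492516928
[ 0.4001 -0.1365 -0.9062]
```

View pics/a13.png

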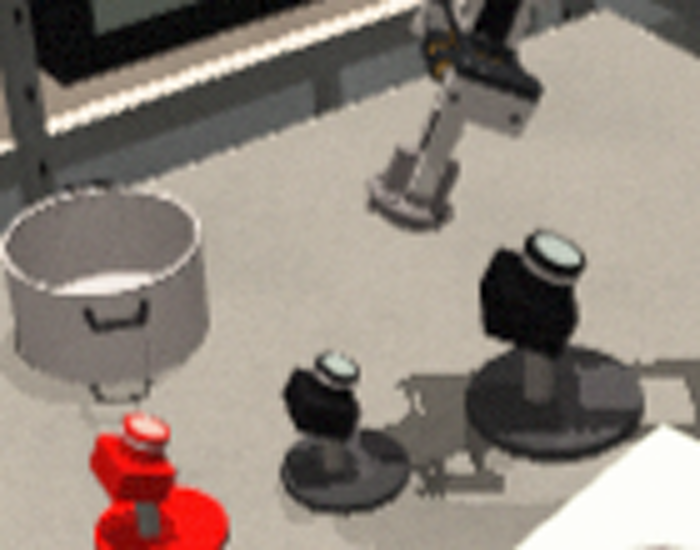

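View pics/b13.png

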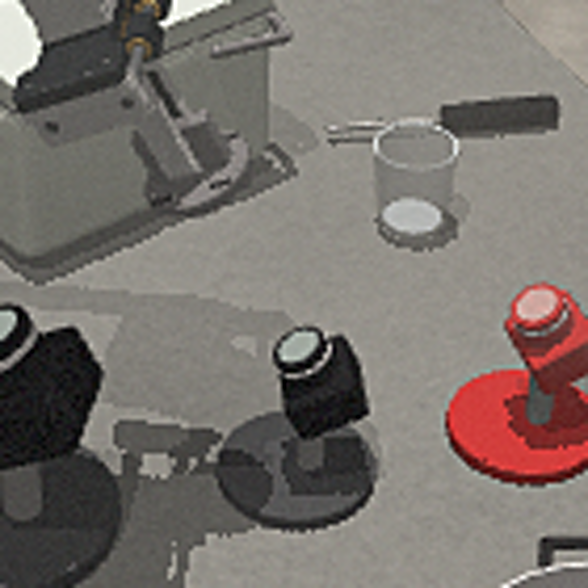

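View pics/w13.png

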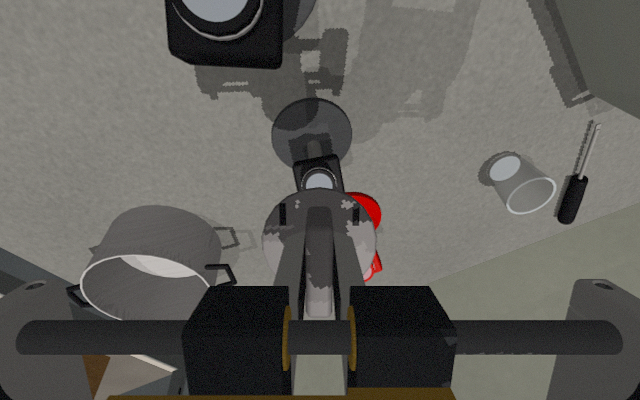

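```bash
python3 - <<'E'
from h import *
s=cv2.imread("pics/w13.png")[85:205,250:400]
cv2.imwrite("pics/w13c.png",cv2.resize(cv2.convertScaleAbs(s,alpha=1.8,beta=20),None,fx=5,fy=5,interpolation=cv2.INTER_CUBIC))
s=cv2.imread("pics/side13.png")[180:310,270:410]
E
```

```text
(no output)
```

View pics/w13c.png

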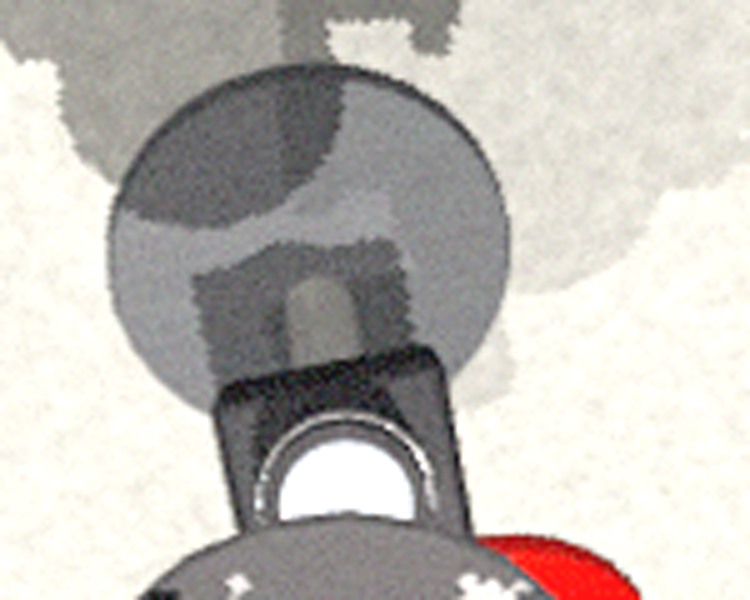

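```bash
python3 - <<'E'
from h import *
np.set_printoptions(precision=4,suppress=True)
st=ctrl.read_state();W=cam("wrist",st)
print("lens",onz(W,(319,184.8),.115), proj(W,[.502,-.217,.115]))
M=R.from_quat(st["eef_rot"]).as_matrix();p=st["tcp_pos"]
a=np.radians(161);t=np.radians(25);c=np.array([np.sin(t)*np.cos(a),np.sin(t)*np.sin(a),np.cos(t)])
for L in ([.502,-.217,.115],[.5025,-.2175,.115]):
    print("lens in tool",M.T@(np.array(L)-p),"shift",M.T@(np.array(L)+.1145*c-p))
E
```

```text
lens [ 0.5038 -0.2169  0.115 ] [318.0932 183.7796]
lens in tool [ 0.0013 -0.0008  0.1848] shift [ 0.0011 -0.0007  0.0703]
lens in tool [ 0.0006 -0.001   0.1851] shift [ 0.0004 -0.0009  0.0706]
```

Request:
carry_out([
  [0,0,0.01,0,0,0],
  [0,-0.0005,0.02,0,0,0],
  [0,-0.0005,0.03,0,0,0],
  [0,-0.0005,0.04,0,0,0],
  [0,-0.0005,0.05,0,0,0],
  [0,-0.0005,0.06,0,0,0],
  [0,-0.0005,0.067,0,0,0],
  [0,-0.0005,0.07,0,0,0],
  [0,-0.0005,0.07,0,0,0],
  [0,-0.0005,0.07,0,0,0],
])

```text
t: 15.18
tcp_pos: [0.4567, -0.202, 0.2195]
eef_rot: [0.262, 0.94, -0.013, 0.217]
contact_force: [-0.2, -0.7, -0.7]
gripper_width: 0.0139
```

```bash
python3 look.py w14; python3 - <<'E'
from h import *
np.set_printoptions(precision=4,suppress=True)
st=ctrl.read_state();M=R.from_quat(st["eef_rot"]).as_matrix()
a=np.radians(161);t=np.radians(25);c=np.array([np.sin(t)*np.cos(a),np.sin(t)*np.sin(a),np.cos(t)])
face=st["tcp_pos"]+M[:,2]*.0425;d=face-np.array([.5025,-.2172,.115])
print("face",face,"axial",d@c,"lateral",np.linalg.norm(d-d@c*c),"angle",np.arccos(-M[:,2]@c),"qvel",abs(st["qvel"]).max())
for n in("scene","side"):
    im=ctrl.grab_frame(n);cv2.imwrite(f"pics/{n}14.png",im[:,:,::-1])
im=cv2.imread("pics/scene14.png")[120:220,240:370];im2=cv2.imread("pics/side14.png")[180:310,270:410]
cv2.imwrite("pics/a14.png",cv2.resize(im,None,fx=5.5,fy=5.5,interpolation=cv2.INTER_CUBIC))
cv2.imwrite("pics/b14.png",cv2.resize(im2,None,fx=4.5,fy=4.5,interpolation=cv2.INTER_CUBIC))
E
```

```text
15.175 [ 0.45665266 -0.2019556   0.21953316] 0.013877686524256645 [-0.15984527 -0.67643446 -0.74027589] [ 0.1067619   0.12202429 -0.00501234] [-0.607924   -0.34572796  1.82631084  0.1229268   1.23939011 -1.65081196] q6 effort 0.0005427667565527372 yaw 147.66080088990554
face [ 0.4737 -0.2078  0.1812] axial 0.07273763825284371 lateral 0.0007530021825715509 angle 0.002486386726951959 qvel 0.0005380665631580714
```

View pics/a14.png

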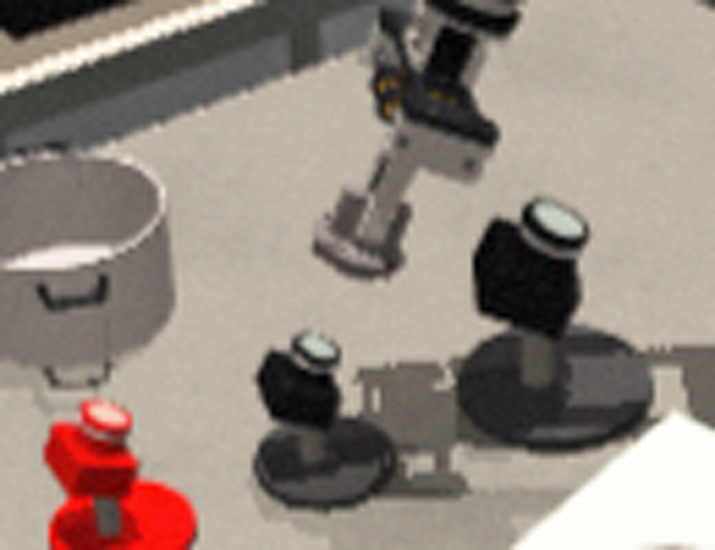

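View pics/b14.png

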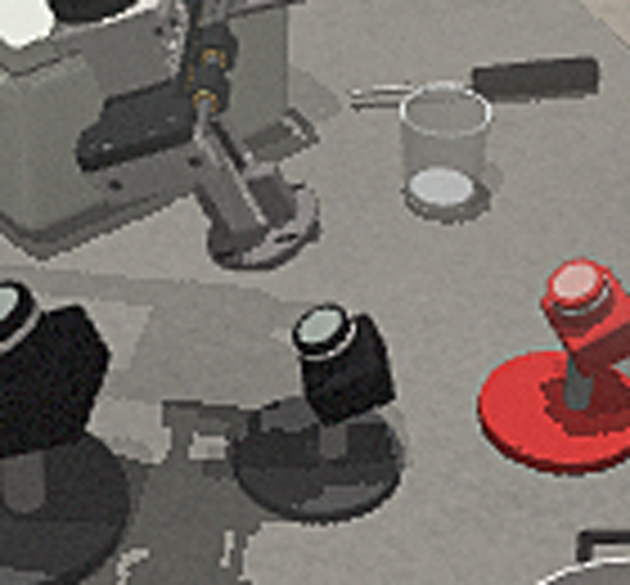

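View pics/w14.png

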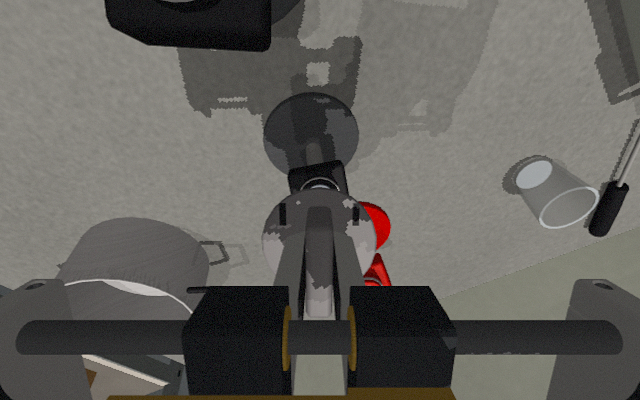

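```bash
python3 - <<'E'
from h import *
st=ctrl.read_state();M=R.from_quat(st["eef_rot"]).as_matrix()
a=np.radians(161);t=np.radians(25);c=np.array([np.sin(t)*np.cos(a),np.sin(t)*np.sin(a),np.cos(t)])
L=np.array([.5025,-.2172,.115]);y=np.cross(c,[1,0,0]);y/=np.linalg.norm(y);x=np.cross(y,c)
th=np.linspace(0,6.283,40)
outs=[]
for n,(r0,r1,c0,c1) in {"scene":(120,220,240,370),"side":(180,310,270,410)}.items():
    C=cam(n);k=5 if n=="scene" else 4
    im=cv2.resize(cv2.imread(f"pics/{n}14.png")[r0:r1,c0:c1],None,fx=k,fy=k,interpolation=cv2.INTER_CUBIC)
    def dr(P,col): cv2.polylines(im,[np.array([(proj(C,p)+.5-[c0,r0])*k for p in P]).astype(np.int32)],False,col,1)
    tc=st["tcp_pos"]; u,v,w=M.T
    dr([tc+w*.0225+.036*(u*np.cos(q)+v*np.sin(q)) for q in th],(0,255,0))
    dr([L+.019*(x*np.cos(q)+y*np.sin(q)) for q in th],(0,0,255))
    dr([L-.056*c,L,L+.073*c],(255,0,255))
    cv2.imwrite(f"pics/ov_{n}.png",im)
E
```

```text
(no output)
```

View pics/ov_scene.png

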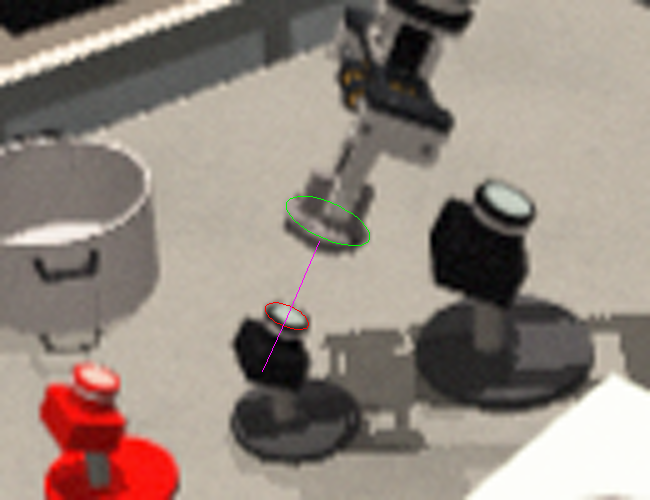

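View pics/ov_side.png

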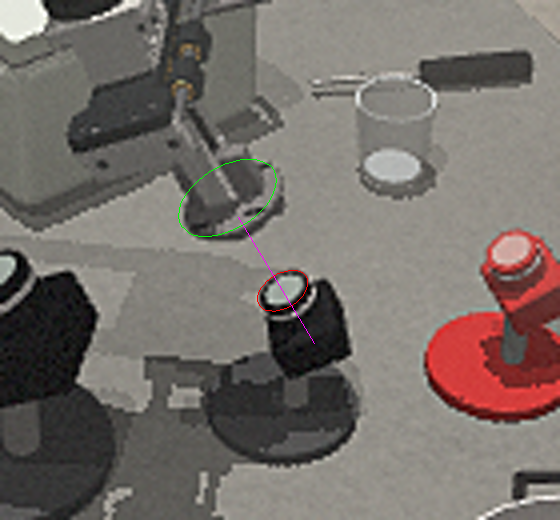

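Overlays in both fixed views agree with the estimate to within 2–3 mm: the cap sits over the lens axis, its disc square to it, and nothing is moving. Handing in.

```bash
python3 -c "
from station import ctrl
s=ctrl.read_state();print(s['t'],s['gripper_width'],abs(s['qvel']).max());print(ctrl.job_done())"
```

```text
15.325 0.013931230775611713 0.0026256347553915696
the job is handed in; nothing more can be done
None
```

I turned the cap open, lifted it straight out, and handed in at 15.3 s with it held still in front of the inspection camera. `job_done` gave no verdict, so the checks below are my own.

**Cap and camera:** I used the small black camera stand, not the red or larger black ones. I gripped the bar and turned it anticlockwise until the cap hit its stop. That was at about 196° yaw against ribs at 194°. I eased the twist, firmed the grip and lifted.

**Final pose, estimated:**

| Check | Estimate |
|---|---|
| Distance from lens | about 70–73 mm |
| Off the lens axis | about 1 mm |
| Tilt from the lens axis | under about 0.05 rad, counting my uncertainty in the camera's lean direction |
| Grip | 40 N commanded, fingers 13.9 mm apart on the bar |
| Joint speeds | below 0.003 rad/s |

**Stand and bystanders:** I saw no sign of contact with the camera or its stand. I saw no bystander move in the views I looked at, but I did not measure their shifts.

**What disagreed:**
- **Starting angle:** the bar started about 2.1 rad clockwise of open (60° the other side of the ribs), not the stated 0.8–1.4 rad. It still turned freely anticlockwise all the way to the stop.
- **Overlay offset:** drawing the expected cap onto the two fixed camera views showed it 2–3 mm off along the axis. That is about the calibration error and well inside the allowed range.

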